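# Show the gold bangle that hangs behind the silver one

## Task

A customer has asked to see the gold bangle, which hangs on the T-bar stand behind the silver one. Lift the silver bangle up and off over the bar's upturned end and hang it on the opposite arm, in front of the blue one; then lift off the gold bangle and stand it upright, fully seated, in the empty slot of the presentation tray. Do not drop either bangle or set it down on the counter, and leave the blue bangle hanging, the stand, the other bangles, the necklace bust, the ring cone and the ring box where they are.

Things in the scene. Friction and masses are not known exactly. Their poses are not given: they have to be found in the camera images.
- stand: T-bar stand, loose, 1.6 kg: round walnut foot 120 mm across, 18 high; post 16 thick; level dark bar 10 thick along the stand's y axis, its axis 135 mm over the counter, straight to 112 mm each side of the post, then turned up. Origin: centre of the foot's underside, z up; any yaw. A bangle hung on the bar has its centre 109 mm over the counter, its axis along the bar.
- gold_arm (a point): Centre of the 14 mm ball on the upturned end of the +y arm, 116 mm from the post's axis, 155 mm over the counter (ball's top 162). Gold and, farther out, silver hang on this arm at the start. To pass outward over a ball a hung bangle must be raised more than 23 mm, and less than 51 mm, where the bottom of its hole meets the bar.
- opposite_arm (a point): Centre of the matching ball on the upturned end of the -y arm, 116 mm from the post's axis. At the start only the blue bangle hangs on this arm.
- gold: Plain gold bangle: rigid closed bangle, a round band of 62 mm inner and 72 mm outer diameter, 14 mm wide, 35 to 75 g. Origin at the centre of the ring; its y axis is the ring's axis (through the hole). At the start it hangs on the stand's +y arm, its centre about 36 mm from the post's axis.
- silver: Plain silver bangle: rigid closed bangle, a round band of 62 mm inner and 72 mm outer diameter, 14 mm wide, 35 to 75 g. Origin at the centre of the ring; its y axis is the ring's axis (through the hole). At the start it hangs in front of the gold one, its centre about 85 mm from the post's axis, on the same arm.
- blue: Blue enamel bangle with a silver line: rigid closed bangle, a round band of 62 mm inner and 72 mm outer diameter, 14 mm wide, about 50 g. Origin at the centre of the ring; its y axis is the ring's axis (through the hole). It hangs on the stand's -y arm, its centre about 37 mm from the post's axis, and stays there.
- tray: Presentation tray, fixed: dark wooden frame 168 x 114 mm, 33 high, round a cream suede pad 30 high. Origin: centre of its underside, z up, long side along x; any yaw. Three slots at x = -48, 0, +48 mm, each 17 wide (x), 60 long (y), 22 deep, firm edges. A bangle stands in one, its axis along the tray's x, on the slot's two ends, sunk 16 mm, its centre 20 mm above the pad.
- free_slot (a point): Centre of the mouth of the empty slot (x = +48 mm of the tray), on the pad's top face, 30 mm above the counter. Axes as the tray's: x across the slot, y along it, z up.
- red: Red enamel bangle with a silver line: rigid closed bangle, a round band of 62 mm inner and 72 mm outer diameter, 14 mm wide, about 50 g. Origin at the centre of the ring; its y axis is the ring's axis (through the hole). It stands in the tray's middle slot; bystander.
- black: Black enamel bangle with a silver line: rigid closed bangle, a round band of 62 mm inner and 72 mm outer diameter, 14 mm wide, about 50 g. Origin at the centre of the ring; its y axis is the ring's axis (through the hole). It stands in the tray's slot at x = -48 mm; bystander.
- bust: Black necklace bust with a gold chain on a wooden foot 76 x 86 mm, 102 mm across the shoulders (along its y), 40 mm deep, shoulders up to 121 mm, neck up to 168 mm high, loose, about 0.5 kg. Origin: centre of its underside, z up. It stands at the back between stand and tray; bystander.
- ring_cone: Black ring cone with a gold ring, 48 mm wide at the foot, 81 mm high, loose, light and easily tipped. Origin: centre of its underside, z up. It stands between stand and tray, nearer the robot; bystander.
- ring_box: Closed dark purple ring box with a gold seam, 62 x 62 x 48 mm, loose. Origin: centre of its underside. Between stand and tray, in front of the bust; bystander.
Things that resemble listed ones, but are neither listed nor needed, are in the scene too. Several things have the shape of the stand; the one meant has the colours described above. There is more than one size of the gold; the job needs the smallest.

How it is judged:
By the outcome, as a careful person would: the job done as asked, in the order asked, and still so for the second after the job is handed in, with the robot touching nothing.
It also fails if it takes over 72 s, if anything falls off the work surface, if the arm or the gripper's body presses on something with over 40 N, if the wrist force passes 120 N, or if a joint passes its speed limit or range.

## Robot

A 6-joint arm with a two-finger parallel gripper is mounted at the origin on the work surface. World frame = base frame: x ahead of the robot, y to its left, z up, the work surface at z = 0. Lengths are in m, angles in degrees, forces in N, time in s.
With the tool pointing down it reaches from about 0.375 to 0.75 m from the base axis. Payload 9 kg.
Tool frame: the origin (TCP) lies where the fingers leave the gripper's body, on its centre line; the fingertips stand 73 mm ahead of it and the grasp point (between the pads) lies 54 mm ahead of it (robot.tip_reach is the distance from the TCP to the fingertips, in m); z points along the fingers, y is the line along which they close (so a half turn about z gives the same grasp; the last joint's range is limited). The gripper opens to 85 mm and grips with 20 to 120 N. Pads are 22 mm wide; open, the fingers measure 114 mm over their backs; the gripper's body (76 mm by 85 mm) begins 54 mm behind the grasp point. The pads swing forward as they close: fully open they stand 13 mm farther back than shut.
Start: joints at [-88.562, 5.964, 5.575, 89.605, 0, 77.527], TCP at [0.144, -0.582, 0.304] pointing down, gripper open.
Joint ranges: [-171.21, 171.21], [-48.23, 106.86], [-62.78, 66.21], [-105.2, 120.99], [-86.42, 89.51], [-180, 180]. Speed limits (degrees/s): [127.2, 127.2, 147.25, 180, 180, 180].

## Interface

Orientations are given as [roll, pitch, yaw] about the fixed x, y, z axes, in that order (R = Rz(yaw) Ry(pitch) Rx(roll)).
In Python, from plant import robot gives the robot as it stands. Calls block until the motion is done:
- robot.move_pose(position, orientation): joint-space move of the TCP to a pose.
- robot.line_to(position, vel=0.15, rotation=None, guard=None): straight line of the TCP; rotation=None keeps the orientation; vel is the mean speed in m/s. With guard (N) it stops when the force on the tool has changed by that much, and returns True; else False.
- robot.goto_joints(angles): joint-space move.
- robot.set_gripper(opening): finger opening in m; the grip force is fixed at half the most; returns when the fingers have stopped.
- robot.pause(seconds).
- robot.ik(position, orientation): joint angles nearest the present ones, or None.
- robot.observe(): the state.
- robot.grab_frame(name): name is "scene" or "top"; returns the picture (400x640x3 uint8, blue, green, red); there is no depth.
- robot.get_calibration(name): a dict with "vertical_fov" (degrees; the focal length in pixels is half the picture's height over the tangent of half this angle, whatever the lens; pixels are square), "cx", "cy" (the principal point, pixels), "rvec" (rotation vector, rad) and "tvec" (3), from world to camera coordinates, as OpenCV has them. Camera axes: x right, y down, z forward; pixel columns grow to the right and rows downward; lengths in m; the calibration is good to about 2 mm. A picture is of the moment at which its call begins. get_calibration takes no time and is no camera call.
A pose or a line that the arm cannot do raises robot.IKError and nothing moves.
- robot.job_done(): hands the job in; it is judged then, once.
The state is a dict: "time": time; "q": joint angles; "qvel": joint speeds; "joint_torque": joint torques, N m; "tool_pos": TCP position; "tcp_rot": TCP orientation; "ft_force": force on the tool from outside, world axes, zero at the start; "torque": the same for the moment, N m; "gripper_width": finger opening in m; "gripper_force": force on a finger pad.
Only numpy, scipy, OpenCV 4.12 (cv2) and the standard library are available. Lean on these libraries where they do the work, as an engineer would, in place of code of your own. Each camera call takes 0.05 s, during which the arm holds its last target. There are 200 camera calls.

## Working session

There is one attempt and no reset: what is moved stays moved. The work goes in short steps, each a Python script; the robot and the scene stay as the last script left them, time stands still between calls to the robot, and variables do not carry over. Pictures are saved under pics/ and viewed, at most 10 in all, crops included, and the job is handed in when it is done.

```bash
ls; mkdir -p pics
python3 - <<'E'
from plant import robot
import cv2
for n in("scene","top"):
    cv2.imwrite(f"pics/{n}0.png",robot.grab_frame(n)); print(n,robot.get_calibration(n))
print(robot.observe())
E
```

```text
pics
scene {'vertical_fov': 49.83142163527658, 'cx': 328.19483068993077, 'cy': 202.25965189389157, 'rvec': array([ 2.31704402,  0.57049451, -0.2574133 ]), 'tvec': array([-0.4529012 , -0.09039791,  1.30708477])}
top {'vertical_fov': 50.07523149030986, 'cx': 321.2835921716985, 'cy': 196.76263426996576, 'rvec': array([ 2.12570309, -2.13196407,  0.151868  ]), 'tvec': array([0.00640864, 0.55017344, 1.07807046])}
{'time': 0.1, 'q': array([-8.85608662e+01,  5.99569625e+00,  5.53403361e+00,  8.96047579e+01,
       -1.22556040e-04,  7.75262394e+01]), 'qvel': array([-0.08737462, -0.09827311,  0.11990599,  0.0884632 ,  0.11589786,
       -0.00740668]), 'joint_torque': array([ 5.96228609e-03, -5.58214331e+01,  5.04713666e+01,  1.33703981e-02,
       -2.50267121e-04, -2.28298524e-05]), 'tool_pos': array([ 0.14426674, -0.58219157,  0.30321913]), 'tcp_rot': array([-1.79935121e+02, -1.42266676e-02,  1.39128864e+01]), 'ft_force': array([-0.25168236,  0.27321513, -0.4125406 ]), 'torque': array([ 0.03298249, -0.02814179,  0.03428993]), 'gripper_force': 0.0, 'gripper_width': 0.08547927588438753}
```

View pics/scene0.png

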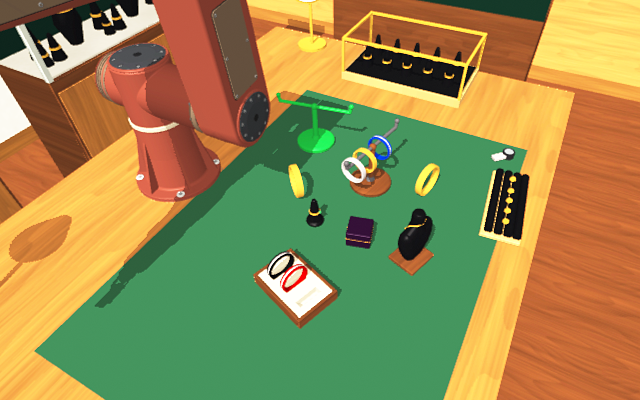

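View pics/top0.png

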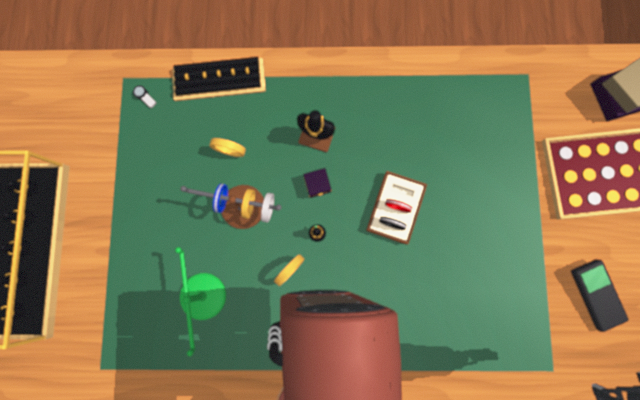

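Scene: the stand (walnut foot) is at top (240,205) and scene (370,180), with silver and gold toward the tray and blue on the far arm. The tray is at top (397,207), with its empty slot at the far end. The larger gold rings standing on the mat are decoys. Next I'll zoom in.

Run:
```python
import cv2,numpy as np
s=cv2.imread("pics/scene0.png");t=cv2.imread("pics/top0.png")
def crop(im,x,y,w,h,k):
    c=cv2.resize(im[y:y+h,x:x+w],None,fx=k,fy=k,interpolation=cv2.INTER_CUBIC)
    for i in range(0,w,10):
        cv2.line(c,(i*k,0),(i*k,6 if i%50 else 14),(255,255,255),1)
        if i%20==0: cv2.putText(c,str(x+i),(i*k,22),0,.35,(255,255,255),1)
    for j in range(0,h,10):
        cv2.line(c,(0,j*k),(6,j*k),(255,255,255),1)
        if j%20==0: cv2.putText(c,str(y+j),(8,j*k+4),0,.35,(255,255,255),1)
    return c
a=np.hstack([crop(s,330,110,80,90,5),crop(t,175,165,80,90,5)])
a=np.hstack([crop(s,320,110,100,95,4),crop(t,178,160,100,95,4)])
b=np.hstack([crop(s,245,240,100,55+40,4)[:, :400],crop(t,350,160,100,95,4)])
cv2.imwrite("pics/c1.png",a);cv2.imwrite("pics/c2.png",b)
```

```text
(no output)
```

View pics/c1.png

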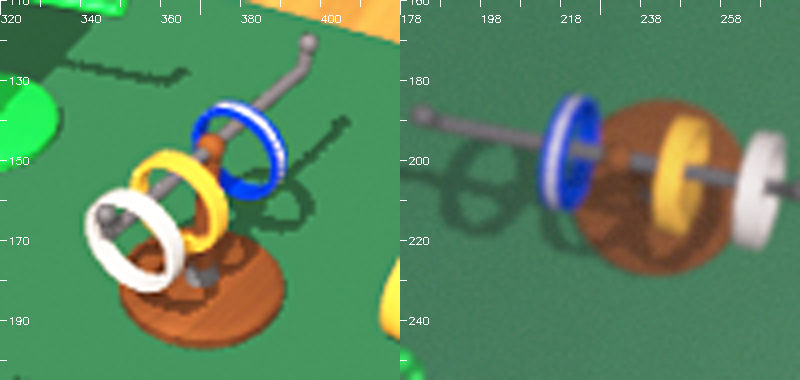

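View pics/c2.png

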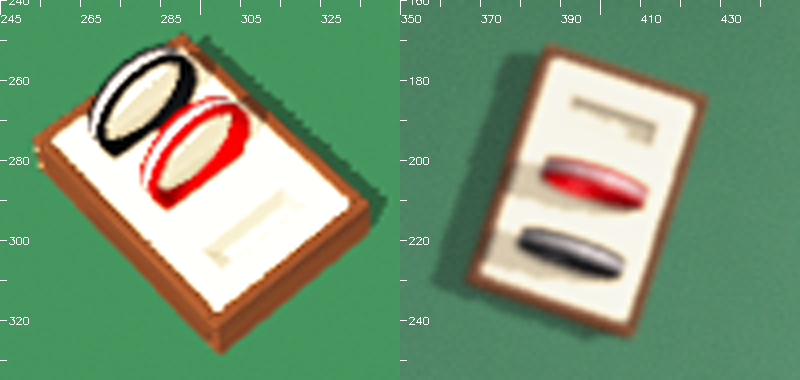

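The ball, post and tray corner pixels are readable in both views: balls at scene (346,164) and (397,121), tray corners in all four places. Next I'll fit the stand and tray poses to them.

```bash
cat > h.py <<'E'
import numpy as np, cv2
from scipy.optimize import least_squares
from plant import robot
def cam(n):
    c=robot.get_calibration(n); f=200/np.tan(np.radians(c["vertical_fov"]/2))
    return np.array([[f,0,c["cx"]],[0,f,c["cy"]],[0,0,1]]),c["rvec"],c["tvec"]
C={n:cam(n) for n in("scene","top")}
def proj(n,P):
    K,r,t=C[n]; return cv2.projectPoints(np.atleast_2d(P).astype(float),r,t,K,None)[0].reshape(-1,2)
def Rz(a): c,s=np.cos(a),np.sin(a); return np.array([[c,-s,0],[s,c,0],[0,0,1]])
def tf(p,P): return np.atleast_2d(P)@Rz(p[3]).T+np.array(p[:3])   # p=x,y,z,yaw
def fit(obs,p0):  # obs: list of (cam,local point,pixel)
    f=lambda p:np.concatenate([proj(n,tf(p,P))[0]-uv for n,P,uv in obs])
    r=least_squares(f,p0,loss="soft_l1",x_scale=[.1,.1,.1,1]); return r.x,f(r.x).reshape(-1,2)
E
python3 - <<'E'
from h import *
g,o=[0,.116,.155],[0,-.116,.155]
P=[0,0,.140]
st=[("scene",g,(346.25,163.7)),("scene",o,(397,120.8)),("top",o,(183.8,189)),("top",g,(279.5,208)),
 ("top",P,(233,199.3)),("scene",P,(372.2,146.5))]
p,r=fit(st,[.5,.2,0,np.pi]);print("stand",p.round(4),np.degrees(p[3]),"\n",r.round(1).tolist())
a,b=.084,.057;z=.033
tr=[("top",[a,b,z],(387,171.8)),("top",[a,-b,z],(427,184.5)),("top",[-a,-b,z],(408,244)),("top",[-a,b,z],(367.5,230.8)),
("scene",[-a,b,z],(290.5,249.3)),("scene",[a,b,z],(337,291.2)),("scene",[a,-b,z],(299.5,317)),("scene",[-a,-b,z],(254.5,275.5)),
("top",[.048,0,.030],(403.3,189.5)),("scene",[.048,0,.03],(307.5,297))]
# which tray corner is which in the scene view: try rotations
best=None
sc=[t for t in tr if t[0]=="scene"][:4]
for fl in (0,1):
  for k in range(4):
    px=[t[2] for t in sc]; px=px[::-1] if fl else px; px=px[k:]+px[:k]
    o2=[t for t in tr if t[0]=="top"]+[tr[-1]]+[("scene",s[1],x) for s,x in zip(sc,px)]
    q,rr=fit(o2,[.5,-.15,0,-.3])
    if best is None or abs(rr).sum()<best[2]: best=(q,rr,abs(rr).sum())
print("tray",best[0].round(4),np.degrees(best[0][3]),"\n",best[1].round(1).tolist())
print(robot.tip_reach, [np.linalg.norm(tf(p,[0,s*.085,0])[0][:2]) for s in(1,-1)])
E
```

```text
stand [ 5.3170e-01  2.1740e-01 -2.9000e-03  2.9441e+00] 168.68503042025128 
 [[-1.5, 0.4], [-1.5, 0.7], [0.1, -0.6], [-0.9, -1.1], [-0.6, -0.7], [-1.0, -0.4]]
tray [ 0.5268 -0.194  -0.0052 -0.332 ] -19.023431516700466 
 [[-1.4, -1.8], [-0.4, -1.1], [-0.1, -0.6], [-1.3, -1.5], [-1.5, -0.0], [-0.5, 0.1], [-1.2, -0.6], [-0.6, 0.1], [-1.7, 6.0], [-2.9, -0.1]]
0.0726 [np.float64(0.5321973707945736), np.float64(0.6254479049630745)]
```

```bash
cat >> h.py <<'E'
ST0=np.array([.5317,.2174,0,2.9441])
def down(yaw_closing):
    """orientation tool-down closing along world direction angle (rad); choose the half turn with least joint travel"""
    y=np.degrees(yaw_closing)+90
    return [[180,0,(y+k+180)%360-180] for k in (0,180)]
def best(pos,yc):
    q=robot.observe()["q"]; c=[]
    for o in down(yc):
        s=robot.ik(pos,o)
        if s is not None and abs(s[5])<170: c.append((abs(np.array(s)-q).max(),o))
    return min(c)[1]
E
python3 - <<'E'
from h import *
g,o=[0,.116,.155],[0,-.116,.155]; P=[0,0,.140]; a,b,z=.084,.057,.033
st=[("scene",g,(346.25,163.7)),("scene",o,(397,120.8)),("top",o,(183.8,189)),("top",g,(279.5,208))]
tr=[("top",[a,b,z],(387,171.8)),("top",[a,-b,z],(427,184.5)),("top",[-a,-b,z],(408,244)),("top",[-a,b,z],(367.5,230.8)),
("top",[.048,0,.030],(403.3,189.5)),("scene",[.048,0,.03],(307.5,297)),
("scene",[a,b,z],(337,291.2)),("scene",[a,-b,z],(299.5,324)),("scene",[-a,-b,z],(254.5,275.5)),("scene",[-a,b,z],(290.5,249.3))]
for k,(ob,p0) in {"st":(st,ST0),"tr":(tr,[.5268,-.194,0,-.33])}.items():
    p,r=fit(ob,p0);print(k,p.round(4),np.degrees(p[3]),r.round(1).tolist())
    if k=="st":S=p
S[2]=0
t=tf(S,[0,.085,.27])[0]
yc=S[3]   # closing along the stand's x
o=best(t,yc);print(t,o,robot.ik(t,o).round(1))
robot.move_pose(t,o)
s=robot.observe();print(s["time"],s["tool_pos"],s["tcp_rot"])
ims=[]
for n in("scene","top"):
    im=robot.grab_frame(n);cv2.imwrite(f"pics/{n}1.png",im)
    u,v=proj(n,s["tool_pos"]+[0,0,-.07])[0].astype(int)-[50,47];print(n,u,v)
    ims.append(cv2.resize(im[v:v+95,u:u+100],None,fx=4,fy=4,interpolation=cv2.INTER_CUBIC))
cv2.imwrite("pics/c3.png",np.hstack(ims))
E
```

```text
st [ 5.3160e-01  2.1740e-01 -1.8000e-03  2.9448e+00] 168.7257484435955 [[-1.5, 0.0], [-1.5, 0.3], [-0.1, -0.7], [-0.9, -1.2]]
tr [ 0.5271 -0.1944 -0.0062 -0.3337] -19.121519003290853 [[-1.2, -1.8], [-0.3, -1.1], [-0.0, -0.7], [-1.2, -1.7], [-1.3, -0.1], [-0.5, 0.6], [-0.6, 0.6], [-1.7, -0.5], [-2.8, 0.3], [-1.0, -0.2]]
[0.515032   0.13402668 0.27      ] [180, 0, np.float64(78.72574844359553)] [  0.5  -6.2 -10.1  86.1   0.  101.8]
2.9417 [0.51526803 0.13338947 0.26999189] [1.79996080e+02 7.26069431e-03 7.86594121e+01]
scene 302 96
top 213 154
```

View pics/c3.png

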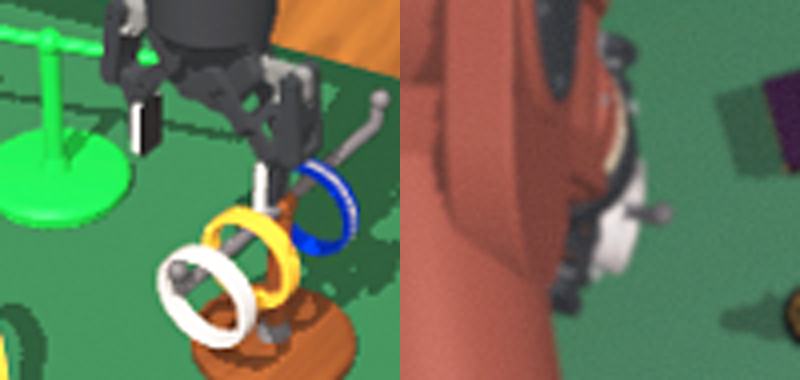

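Run:
```python
from h import *
s=robot.observe();p=s["tool_pos"]; R=cv2.Rodrigues(np.array([0,0,0.]))[0]
d=np.array([np.cos(2.9448),np.sin(2.9448),0])
for L in(.05,.055,.06,.065,.07,.075):
    print(L,[proj("scene",p-[0,0,L]+k*d)[0].round(1).tolist() for k in(-.0425,.0425,0)])
print("top knuckles",[ (L,proj("top",p-[0,0,L]+k*d)[0].round(1).tolist()) for L in(0.02,.04) for k in(-.055,.055,0)])
g=lambda l:proj("scene",tf([.5316,.2174,0,2.9448],l))[0].round(1)
print("silver centre pred scene",g([0,.085,.109]),"top",proj("top",tf([.5316,.2174,0,2.9448],[0,.085,.109]))[0])
```

```text
0.05 [[366.8, 143.3], [339.1, 130.2], [352.7, 136.6]]
0.055 [[366.7, 144.9], [339.1, 131.8], [352.7, 138.3]]
0.06 [[366.6, 146.5], [339.1, 133.5], [352.6, 139.9]]
0.065 [[366.5, 148.2], [339.1, 135.1], [352.6, 141.5]]
0.07 [[366.5, 149.8], [339.1, 136.7], [352.5, 143.1]]
0.075 [[366.4, 151.4], [339.1, 138.3], [352.5, 144.7]]
top knuckles [(0.02, [264.9, 173.1]), (0.02, [253.8, 222.9]), (0.02, [259.4, 197.8]), (0.04, [266.2, 175.0]), (0.04, [255.4, 223.8]), (0.04, [260.8, 199.2])]
silver centre pred scene [351.8 170.4] top [268.39234971 206.89354046]
```

Picture: the open pad tips are at scene (338,135) and (367,149). Reach when open is about 64 mm, less than the shut 73. I'll lean the tool 15° inboard so its body clears the ball.

```bash
cat >> h.py <<'E'
from scipy.spatial.transform import Rotation as Ro
S=np.array([.5316,.2174,0,2.9448])
REACH=.055
def tool(c,h,th):
    """c closing dir angle (rad), h lean dir angle (rad), th lean (deg): rotation rpy and TCP offset from ring centre"""
    th=np.radians(th); u=np.array([np.cos(h)*np.sin(th),np.sin(h)*np.sin(th),np.cos(th)])
    y=np.array([np.cos(c),np.sin(c),0]); y-=u*(y@u); y/=np.linalg.norm(y)
    return Ro.from_matrix(np.c_[np.cross(y,-u),y,-u]).as_euler("xyz",degrees=True), REACH*u
def pick(centre,cs,h,th):
    """among closing dirs +-c take the reachable one nearest in joint travel -> TCP pos, rpy"""
    q=robot.observe()["q"]; b=[]
    for c in(cs,cs+np.pi):
        o,d=tool(c,h,th); s=robot.ik(centre+d,o)
        if s is not None: b.append((abs(np.array(s)-q).max(),centre+d,o,s))
    return min(b,key=lambda x:x[0])[1:]
def say(*a):
    s=robot.observe();print(*a,"t%.1f"%s["time"],"pos",s["tool_pos"].round(4),"F",s["ft_force"].round(1),"w %.4f gf %.1f"%(s["gripper_width"],s["gripper_force"]))
def shot(tag,pt,n="scene",w=100,h=95,k=4):
    im=robot.grab_frame(n);cv2.imwrite(f"pics/{n}_{tag}.png",im)
    u,v=proj(n,pt)[0].astype(int)-[w//2,h//2];u=np.clip(u,0,640-w);v=np.clip(v,0,400-h);print(n,"crop origin",u,v)
    return cv2.resize(im[v:v+h,u:u+w],None,fx=k,fy=k,interpolation=cv2.INTER_CUBIC)
E
python3 - <<'E'
from h import *
ring=tf(S,[0,.085,.109])[0]; h=S[3]-np.pi/2  # lean inboard: -y of stand
p,o,q=pick(ring+[0,0,.085],S[3],h,15);print(q.round(0))
robot.move_pose(p,o);say("pre")
print("hit",robot.line_to(p-[0,0,.085],vel=.08,guard=8));say("down")
a=shot("d",ring)
robot.set_gripper(.05);say("grip")
cv2.imwrite("pics/c4.png",np.hstack([a,shot("g",ring)]))
E
```

```text
[  8.   2.  -5.  88. -14. 110.]
pre t3.4 pos [0.5175 0.1488 0.2461] F [-0.1 -0.6 -0. ] w 0.0852 gf 0.0
hit False
down t4.6 pos [0.5181 0.1481 0.1627] F [-0.  -0.1  0.5] w 0.0852 gf 0.0
scene crop origin 301 123
grip t4.9 pos [0.5181 0.148  0.1632] F [-1.4  1.   4.8] w 0.0702 gf 66.9
scene crop origin 301 123
```

View pics/c4.png

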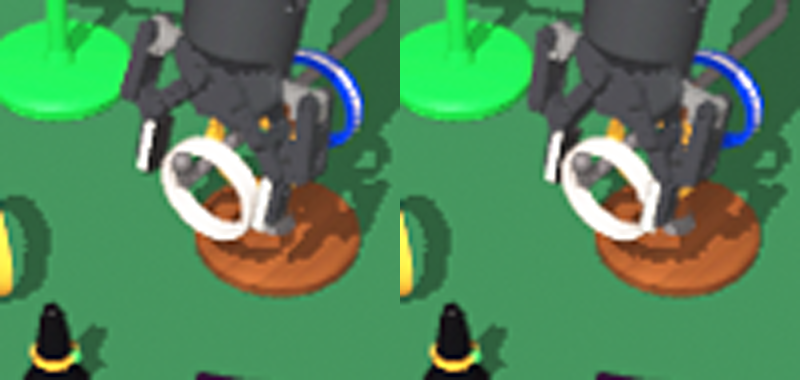

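Silver is between the pads, gripped at about 70 mm, with nothing else touched. I'll lift it 37 mm and carry it outward over the ball.

Run:
```python
from h import *
p=robot.observe()["tool_pos"]; out=np.array([*(-np.sin(S[3]),np.cos(S[3])),0])
print(robot.line_to(p+[0,0,.037],vel=.06,guard=12));say("lift")
a=shot("l",p-[0,0,.02])
print(robot.line_to(p+[0,0,.037]+.07*out,vel=.08,guard=8));say("out")
cv2.imwrite("pics/c5.png",np.hstack([a,shot("o",p-[0,0,.02]+.04*out)]))
```

```text
False
lift t5.8 pos [0.5181 0.148  0.1999] F [-0.3  0.1  0.1] w 0.0705 gf 68.1
scene crop origin 305 110
False
out t6.8 pos [0.5046 0.0796 0.2002] F [-0.3 -0.7 -1.2] w 0.0705 gf 68.1
scene crop origin 296 118
```

View pics/c5.png

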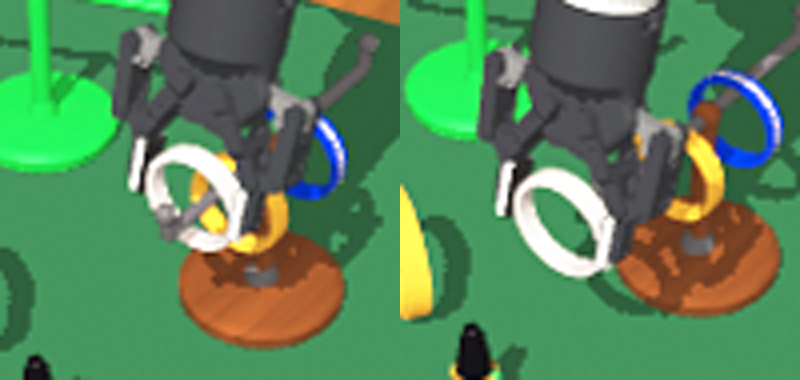

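Silver is clear of the ball and still upright in the grip. Next I'll carry it round, turn the tool half a turn, and thread it onto the opposite arm.

Run:
```python
from h import *
ob=robot.observe();p=ob["tool_pos"]
R0=Ro.from_euler("xyz",ob["tcp_rot"],degrees=True); y=R0.as_matrix()[:,1]; c=np.arctan2(y[1],y[0])
o,d=tool(c+np.pi,S[3]+np.pi/2,15)
A=tf(S,[0,-.16,.109+.037])[0]+d; B=tf(S,[0,-.085,.109+.037])[0]+d
hi=A+[0,0,.12]; print(robot.ik(hi,o))
robot.line_to(p+[0,0,.12],vel=.15)
robot.move_pose(hi,o);say("hi")
print(robot.line_to(A,vel=.12,guard=10));say("A")
ctr=tf(S,[0,-.12,.13])[0]
cv2.imwrite("pics/c6.png",np.hstack([shot("A",ctr),shot("A",ctr,"top")]))
```

```text
[ 16.87496237   7.64553075   8.02734171  83.17698687  13.19135761
 -61.0397935 ]
hi t10.3 pos [0.5601 0.3602 0.319 ] F [ 0.2  0.7 -0.2] w 0.0703 gf 68.1
False
A t11.4 pos [0.5606 0.3605 0.2003] F [-0.6  0.1 -0.5] w 0.0705 gf 68.1
scene crop origin 345 80
top crop origin 135 142
```

View pics/c6.png

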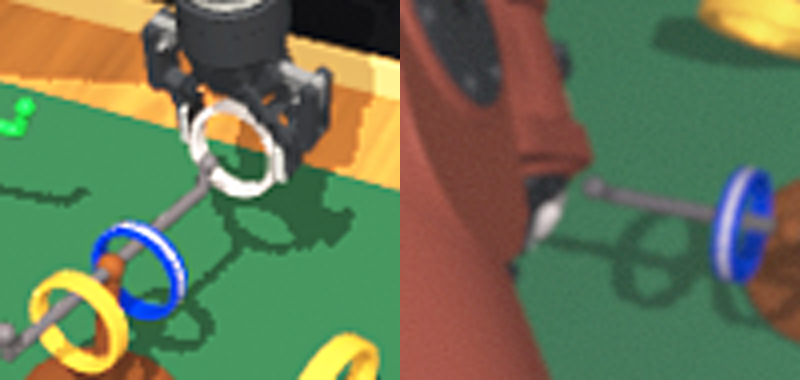

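Silver's hole centre is at scene (404,117.5), and the opposite ball is at (397,121), just ahead of the hole. I'll check the predicted offset, then thread it.

Run:
```python
from h import *
r=proj("scene",tf(S,[[0,-.16,.146],[0,-.116,.155]]));print(r.round(1).tolist(),"pred off",(r[0]-r[1]).round(1),"obs",[7,-3.8])
if np.abs(r[0]-r[1]-[7,-3.8]).max()<3:
    p=robot.observe()["tool_pos"]; inn=np.array([-np.sin(S[3]),np.cos(S[3]),0])
    print(robot.line_to(p+.075*inn,vel=.08,guard=6));say("in")
    p=p+.075*inn
    print(robot.line_to(p-[0,0,.030],vel=.06,guard=6));say("low1")
    print(robot.line_to(p-[0,0,.039],vel=.03,guard=3));say("low2")
    ctr=tf(S,[0,-.06,.12])[0]
    cv2.imwrite("pics/c7.png",np.hstack([shot("B",ctr),shot("B",ctr,"top")]))
```

```text
[[403.7, 116.1], [395.5, 120.6]] pred off [ 8.2 -4.5] obs [7, -3.8]
False
in t12.6 pos [0.546  0.2872 0.2003] F [ 0.2 -0.1 -0.7] w 0.0702 gf 68.1
False
low1 t13.3 pos [0.5459 0.287  0.1703] F [ 0.4  0.4 -0.3] w 0.0701 gf 68.1
True
low2 t13.6 pos [0.5465 0.2872 0.1632] F [-1.3 -1.2  5.2] w 0.0698 gf 68.7
scene crop origin 333 93
top crop origin 160 148
```

View pics/c7.png

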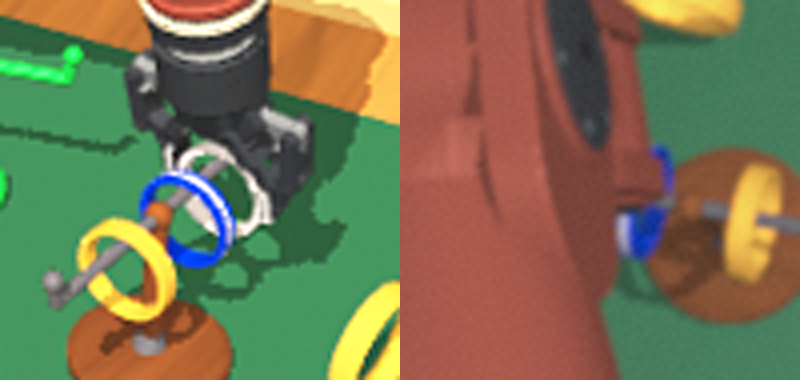

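Contact came at exactly the hanging height, and the bar passes through silver's hole. I'll release, check, and move on to gold.

Run:
```python
from h import *
g=tf(S,[0,.036,.109])[0];print("gold pred",[proj(n,g)[0].round(1) for n in("scene","top")],"obs scene 365,160 top 248.5,203.8")
robot.set_gripper(.085);robot.pause(.2);say("open")
p=robot.observe()["tool_pos"]
print(robot.line_to(p+[0,0,.10],vel=.12,guard=8));say("up")
P,o,q=pick(g+[0,0,.10],S[3],0,0);print(q.round(0))
robot.move_pose(P,o);say("over gold")
ctr=tf(S,[0,-.01,.12])[0]
cv2.imwrite("pics/c8.png",np.hstack([shot("C",ctr),shot("C",ctr,"top")]))
```

```text
gold pred [array([362.8, 160.9]), array([249.1, 203.1])] obs scene 365,160 top 248.5,203.8
open t14.2 pos [0.5459 0.287  0.1621] F [-1.   0.7 -1.2] w 0.0850 gf 0.0
False
up t15.2 pos [0.5455 0.2869 0.2611] F [-0.   0.6 -0.1] w 0.0850 gf 0.0
[  6.  -2.  -7.  85.   0. -73.]
over gold t15.7 pos [0.5245 0.1823 0.2633] F [-0.1  0.8  0.7] w 0.0848 gf 0.0
scene crop origin 322 102
top crop origin 179 151
```

View pics/c8.png

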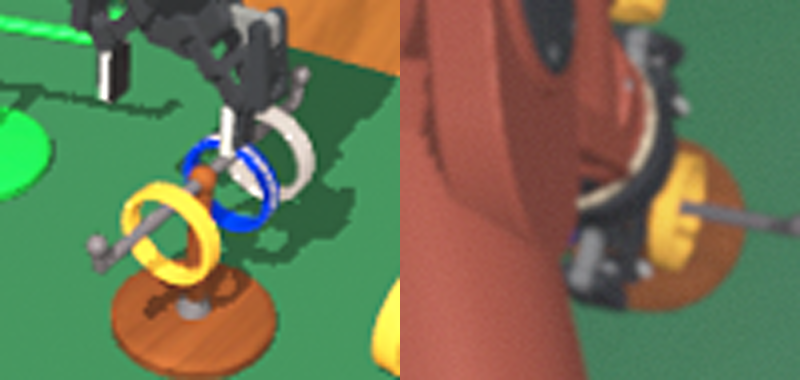

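Silver hangs outside blue with blue in place. All my picture views are used, so from here I check numerically. Next I'll grasp gold, lift it off over the ball, and fit the tray outline offline.

```bash
python3 - <<'E'
from h import *
p=robot.observe()["tool_pos"]; g=tf(S,[0,.036,.109+REACH])[0]
print(robot.line_to(g,vel=.08,guard=8));say("down")
robot.set_gripper(.05);say("grip")
p=robot.observe()["tool_pos"];out=np.array([-np.sin(S[3]),np.cos(S[3]),0])
if robot.observe()["gripper_width"]>.066:
    print(robot.line_to(p+[0,0,.037],vel=.06,guard=12));say("lift")
    if not robot.line_to(p+[0,0,.037]+.13*out,vel=.1,guard=8):
        robot.line_to(p+[0,0,.15]+.13*out,vel=.15)
    say("out"); print(robot.observe()["q"].round(0))
for n in("scene","top"): cv2.imwrite(f"pics/{n}_E.png",robot.grab_frame(n))
E
cat > vis.py <<'E'
from h import *
from scipy.optimize import minimize
SS=8
ang=np.linspace(0,2*np.pi,73)
def ringpts(r,w=.007): return [np.c_[r*np.cos(ang),0*ang+s*w,r*np.sin(ang)] for s in(-1,1)]  # axis = y
def fill(img,pts,org,val,hull=True):
    q=((pts-org+.5)*SS).astype(np.float32)
    if hull:q=cv2.convexHull(q)
    cv2.fillPoly(img,[np.round(q*16).astype(np.int32)],val,shift=4)
def canvas(w,h): return np.zeros((h*SS,w*SS),np.uint8)
def shrink(c): return cv2.resize(c,(c.shape[1]//SS,c.shape[0]//SS),interpolation=cv2.INTER_AREA)/255.
def traymodel(n,p,org,w,h):
    c=canvas(w,h); a,b=.084,.057
    fill(c,proj(n,tf(p,[[i*a,j*b,k] for i in(-1,1) for j in(-1,1) for k in(0,.033)])),org,255)
    for x in(0,-.048):
        P=np.vstack(ringpts(.036)); P=P[:,[1,0,2]]+[x,0,.050]
        fill(c,proj(n,tf(p,P)),org,255)
    return shrink(c)
def nongreen(im,org,w,h):
    c=im[org[1]:org[1]+h,org[0]:org[0]+w].astype(float); b,g,r=c[...,0],c[...,1],c[...,2]
    m=((g-np.maximum(r,b*0+r))/(g+1)<.15).astype(np.uint8)
    k,l,s,_=cv2.connectedComponentsWithStats(m); return (l==1+s[1:,4].argmax()).astype(float)
TR={}
def fittray(n,im,org,w,h):
    m=nongreen(im,org,w,h)
    f=lambda v:np.abs(traymodel(n,[v[0]/100,v[1]/100,0,v[2]],org,w,h)-m).sum()
    r=minimize(f,[52.7,-19.4,-.333],method="Nelder-Mead",options=dict(initial_simplex=[[52.7,-19.4,-.333],[53.3,-19.4,-.333],[52.7,-18.8,-.333],[52.7,-19.4,-.30]],xatol=1e-3,fatol=.01))
    return np.array([r.x[0]/100,r.x[1]/100,0,r.x[2]]),r.fun,m.sum()
if __name__=="__main__":
    for n,org,w,h in(("top",(350,155),95,105),("scene",(240,235),110,110)):
        print(n,*fittray(n,cv2.imread(f"pics/{n}0.png"),org,w,h))
E
python3 vis.py
```

```text
False
down t17.2 pos [0.5249 0.1821 0.1646] F [ 0.1 -0.1  0.2] w 0.0851 gf 0.0
grip t17.5 pos [0.5252 0.1822 0.1651] F [-0.9  0.8  6.4] w 0.0700 gf 67.7
False
lift t18.3 pos [0.5251 0.1822 0.2018] F [-0.5  0.8 -0. ] w 0.0701 gf 68.1
out t20.6 pos [0.4996 0.0548 0.3142] F [ 0.8  0.5 -1.2] w 0.0705 gf 68.1
[ -9. -11. -10.  91.   0. -87.]
top [ 0.52584006 -0.19400467  0.         -0.33496845] 58.94117647058824 2892.0
scene [ 0.52817109 -0.19251369  0.         -0.33721839] 115.79215686274509 3642.0
```

```bash
cat >> vis.py <<'E'
T=np.array([.527,-.1933,0,-.336]); DZ=.056
def goldmask(im,org,w,h):
    c=im[org[1]:org[1]+h,org[0]:org[0]+w].astype(float); b,g,r=c[...,0],c[...,1],c[...,2]
    return ((r>110)&(g>.62*r)&(g<.95*r)&(b<.55*g)).astype(float)
def goldfit(n,im,z,p0,yaw):
    """x,y of the ring (axis along tray x) at known z; only its middle |lateral|<24 mm is compared"""
    org=(proj(n,[*p0,z])[0]-30).astype(int); w=h=60
    m=goldmask(im,org,w,h); sl=np.abs(36*np.cos(ang))<24
    def model(v):
        p=[v[0]/100,v[1]/100,z,yaw]; c=canvas(w,h)
        for r,val in((.036,255),):
            P=np.vstack(ringpts(r))[:,[1,0,2]]; fill(c,proj(n,tf(p,P)),org,val)
        a=canvas(w,h);b=canvas(w,h)
        fr,bk=[q[:,[1,0,2]] for q in ringpts(.031)]
        fill(a,proj(n,tf(p,fr)),org,255);fill(b,proj(n,tf(p,bk)),org,255)
        c[(a>0)&(b>0)]=0
        s=canvas(w,h); fill(s,proj(n,tf(p,[[i*.012,j*.024,k*.046] for i in(-1,1) for j in(-1,1) for k in(-1,1)])),org,255)
        return shrink(c),shrink(s)
    def f(v):
        c,s=model(v); return (np.abs(c-m)*s).sum()/s.sum()*1000+0
    v0=np.array(p0)*100
    r=minimize(f,v0,method="Nelder-Mead",options=dict(initial_simplex=[v0,v0+[.5,0],v0+[0,.5]],xatol=1e-3,fatol=.01))
    return r.x/100,r.fun,m.sum()
E
python3 - <<'E'
from vis import *
slot=tf(T,[.048,0,0])[0]; zc=.078
P=slot+[0,0,zc+DZ]; o,_=tool(T[3]+np.pi/2,0,0)
P2,o,q=pick(slot+[0,0,.25],T[3]+np.pi/2,0,0)
robot.move_pose(P2,o);say("hi")
print(robot.line_to(P,vel=.15,guard=10));robot.pause(.3);say("over");s=robot.observe();print(s["tcp_rot"])
fk=s["tool_pos"][:2]
for n in("scene","top"):
    im=robot.grab_frame(n);cv2.imwrite(f"pics/{n}_F.png",im)
    x,f,m=goldfit(n,im,zc,fk,T[3]); t={"top":[.52584,-.1940,0,-.335],"scene":[.52817,-.19251,0,-.3372]}[n]
    d=Rz(-T[3])@np.r_[x-tf(t,[.048,0,0])[0][:2],0]; print(n,"gold",x.round(4),"cost",f,m,"FK",fk.round(4),"rel to slot in tray axes mm",(d*1000).round(2))
E
```

```text
hi t21.9 pos [ 0.5722 -0.2085  0.3048] F [-1.5 -0.1 -0.7] w 0.0701 gf 68.1
False
over t23.5 pos [ 0.5725 -0.2093  0.1344] F [ 0.4  0.  -1.3] w 0.0699 gf 68.1
[-1.79991798e+02  3.55938644e-02  1.60747820e+02]
scene gold [ 0.5774 -0.2089] cost 235.76839689566472 241.0 FK [ 0.5725 -0.2093] rel to slot in tray axes mm [3.88 0.85 0.  ]
top gold [ 0.625  -0.2311] cost 627.6101405934166 0.0 FK [ 0.5725 -0.2093] rel to slot in tray axes mm [57.88 -2.37  0.  ]
```

Run:
```python
import vis; from vis import *
im=cv2.imread("pics/scene_F.png"); fk=np.array([.5725,-.2093])
org=(proj("scene",[*fk,.078])[0]-30).astype(int)
m=goldmask(im,org,60,60); ys,xs=np.where(m>0)
c=canvas(60,60)
def mod(p):
    c=canvas(60,60);fill(c,proj("scene",tf(p,np.vstack(ringpts(.036))[:,[1,0,2]])),org,255)
    a=canvas(60,60);b=canvas(60,60);fr,bk=[q[:,[1,0,2]] for q in ringpts(.031)]
    fill(a,proj("scene",tf(p,fr)),org,255);fill(b,proj("scene",tf(p,bk)),org,255);c[(a>0)&(b>0)]=0;return shrink(c)
M=mod([*fk,.078,T[3]])>.5
for j in range(8,52): print("".join({(0,0):".",(1,0):"g",(0,1):"m",(1,1):"#"}[int(m[j,i]),int(M[j,i])] for i in range(8,54)))
```

```text
..............................................
..............................................
..............................................
..............................................
..............................................
..............................................
..............................................
..............................................
..........................mmmm#m..............
........................mmmm#####.............
......................mmmm########g...........
.....................mmm############..........
...................mmmm##############.........
..................mmmm###############g........
.................mmmm########ggg######g.......
................mmmm#m#####ggg..mm####g.......
...............mmmmm#m####.g....mm####g.......
..............mmmmmm####ggg....mmmm###g.......
.............mmmmmm####ggg.....mmmmm##g.......
.............mmmmmm###gg......mmmmmmmgg.......
............mmmmmm###gg.......mmmmmmm.g.......
...........mmmmmmm##gg.......mmmmmmmmg........
...........mmmmm###gg........mmmmmmm.g........
..........mmmmm###.
[... 267 characters left out ...]
....mmmmmm#.g.....mmm#mmmmmm..............
........mmmmmm#.....mmmm#mmmmmm.g.............
........mmmmmm#g...mmm##mmmmmm.g..............
.........mmmmmggmmmmm###mmmmm.g...............
.........mmmmm##mmm####mmmmm.g................
..........mmmm##########mm.gg.................
...........mmm###########gg...................
............mmm#########gg....................
.............mm#######gg......................
...............m###ggg........................
..............................................
..............................................
..............................................
..............................................
..............................................
```

Run:
```python
from vis import *
im=cv2.imread("pics/scene_F.png"); org=(proj("scene",[.5725,-.2093,.078])[0]-30).astype(int)
for j in(26,33,38): print(j,[tuple(int(c) for c in im[org[1]+j,org[0]+i]) for i in range(12,54,1)])
```

```text
26 [(106, 108, 112), (56, 55, 53), (51, 49, 46), (54, 52, 49), (54, 52, 52), (53, 51, 51), (64, 61, 62), (78, 74, 75), (67, 64, 64), (79, 75, 76), (93, 90, 90), (84, 82, 82), (65, 62, 61), (62, 58, 54), (62, 73, 86), (63, 144, 200), (57, 197, 250), (59, 194, 245), (57, 192, 243), (57, 189, 242), (71, 193, 243), (110, 203, 242), (172, 224, 241), (208, 236, 245), (204, 235, 245), (203, 235, 245), (203, 234, 245), (205, 234, 245), (187, 239, 253), (100, 249, 255), (82, 249, 255), (83, 246, 255), (78, 242, 255), (70, 232, 255), (58, 188, 247), (36, 83, 137), (26, 50, 104), (34, 61, 99), (53, 84, 64), (61, 97, 48), (64, 100, 46), (63, 99, 47)]
33 [(58, 57, 56), (53, 52, 50), (53, 52, 50), (51, 50, 48), (66, 64, 64), (94, 91, 92), (82, 80, 79), (59, 57, 55), (60, 55, 51), (61, 84, 104), (60, 156, 215), (62, 208, 253), (77, 245, 255), (90, 255, 255), (98, 244, 255), (160, 220, 243), (208, 235, 245), (203, 235, 245), (202, 235, 245), (202, 235, 245), (201, 234, 245), (202, 235, 245), (203, 234, 245), (203, 235, 247), (179, 244, 255), (109, 253, 255), (90, 253, 255), (92, 253, 255), (93, 253,
[... 215 characters left out ...]
57, 222)]
38 [(61, 60, 59), (59, 58, 57), (51, 51, 49), (58, 56, 55), (69, 66, 67), (61, 61, 59), (103, 107, 107), (176, 185, 187), (194, 200, 201), (103, 136, 171), (61, 221, 255), (79, 248, 255), (127, 215, 247), (210, 236, 245), (203, 235, 245), (203, 235, 246), (204, 235, 245), (202, 235, 245), (192, 230, 243), (172, 227, 246), (109, 234, 255), (83, 249, 255), (87, 251, 255), (89, 252, 255), (90, 252, 255), (91, 252, 255), (89, 252, 255), (88, 252, 255), (121, 239, 255), (177, 218, 235), (183, 221, 234), (183, 225, 237), (213, 243, 251), (237, 253, 255), (248, 255, 255), (252, 255, 255), (252, 255, 255), (252, 255, 255), (252, 255, 255), (252, 255, 255), (252, 255, 255), (253, 255, 255)]
```

```bash
python3 - <<'E'
s=open("vis.py").read()
s=s.replace("((r>110)&(g>.62*r)&(g<.95*r)&(b<.55*g))","((r>180)&(g>.62*r)&(b<.65*g))")
s=s.replace("    def f(v):\n        c,s=model(v); return","    cc=im[org[1]:org[1]+h,org[0]:org[0]+w].astype(float); gr=(cc.max(2)-cc.min(2)<30)&(cc.max(2)<225)\n    ok=1.-cv2.dilate(gr.astype(np.uint8),np.ones((3,3)))\n    def f(v):\n        c,s=model(v); s=s*0+ok; return")
open("vis.py","w").write(s)
E
cat > meas.py <<'E'
from vis import *
def meas(im,zc,fk,yaw=T[3]):
    x,f,m=goldfit("scene",im,zc,fk,yaw); t=[.52817,-.19251,0,-.3372]
    d=Rz(-T[3])@np.r_[x-tf(t,[.048,0,0])[0][:2],0]
    print("gold",x.round(4),"cost",round(f,1),m,"rel slot mm (tray axes)",(d*1000).round(2)); return d
E
python3 - <<'E'
from meas import *; import vis
im=cv2.imread("pics/scene_F.png")
for z in(.076,.078,.080): meas(im,z,np.array([.5725,-.2093]))
# check of the method: red bangle, should be at tray (0,0)
im0=cv2.imread("pics/scene0.png")
def redmask(im,org,w,h):
    c=im[org[1]:org[1]+h,org[0]:org[0]+w].astype(float); b,g,r=c[...,0],c[...,1],c[...,2]
    cr=(r>.0)&(g<.5*r)&(b<.5*r)&(r>120); cr=cv2.morphologyEx(cr.astype(np.uint8),cv2.MORPH_CLOSE,np.ones((3,3)))
    return cr.astype(float)
vis.goldmask=redmask
t=[.52817,-.19251,0,-.3372]
x,f,m=vis.goldfit("scene",im0,.05,np.array([.528,-.1925]),T[3]);print("red",x,f,m,Rz(-T[3])@np.r_[x-np.array(t[:2]),0]*1000)
E
```

```text
gold [ 0.5758 -0.2089] cost 19.7 374.0 rel slot mm (tray axes) [2.33 0.3  0.  ]
gold [ 0.5766 -0.2102] cost 20.0 373.0 rel slot mm (tray axes) [ 3.54 -0.66  0.  ]
gold [ 0.5774 -0.2108] cost 20.1 373.0 rel slot mm (tray axes) [ 4.51 -1.02  0.  ]
red [ 0.5273839  -0.19123972] 45.3393665158371 346.0 [-1.16097542  0.94005977  0.        ]
```

The fit puts gold about 3 mm too far along tray +x in the grip. I'll shift it by that and do a guarded insertion, with a small search if it lands on the pad.

Run:
```python
from meas import *
ax=Rz(T[3])[:,0]; slot=tf(T,[.048,0,0])[0]
p0=slot+[0,0,.070+DZ]
ok=False
for dx in(-3,-2,-4,-1,-5,0):
    robot.line_to(p0+ax*dx/1000,vel=.05)
    hit=robot.line_to(p0+ax*dx/1000-[0,0,.021],vel=.025,guard=5)
    z=robot.observe()["tool_pos"][2]-DZ; say(dx,hit,"ring z %.4f"%z)
    if z<.056: ok=True;break
print(ok)
```

```text
-3 True ring z 0.0496 t24.7 pos [ 0.5694 -0.2078  0.1056] F [0.4 1.  4.7] w 0.0701 gf 68.6
True
```

Gold is seated on the first try (z 0.0496, contact force on the slot ends). I'll release, retreat, and check numerically.

Run:
```python
from meas import *
robot.set_gripper(.085);robot.pause(.2);say("open")
p=robot.observe()["tool_pos"]
print(robot.line_to(p+[0,0,.18],vel=.15,guard=8));say("up")
robot.goto_joints([-88.562,5.964,5.575,89.605,0,77.527]);robot.pause(.3);say("home")
im=robot.grab_frame("scene");cv2.imwrite("pics/scene_G.png",im)
top=robot.grab_frame("top");cv2.imwrite("pics/top_G.png",top)
for z in(.046,.050,.056): meas(im,z,np.array([.5694,-.2078]))
for n,a in(("scene",im),("top",top)):
    d=cv2.absdiff(a,cv2.imread(f"pics/{n}0.png")).max(2); m=cv2.dilate((d>50).astype(np.uint8),np.ones((3,3)))
    k,l,s,c=cv2.connectedComponentsWithStats(m); print(n,[(*s[i,:4].tolist(),int(s[i,4])) for i in range(1,k) if s[i,4]>25])
gs=goldmask(im,(330,105),90,100); ys,xs=np.where(gs>0); print("gold left near the stand px",len(xs))
print("silver pred px",[proj(n,tf(S,[0,-.085,.109]))[0].round(0).tolist() for n in("scene","top")],"gold",[proj(n,tf(T,[.048,0,.05]))[0].round(0).tolist() for n in("scene","top")])
```

```text
open t25.2 pos [ 0.5689 -0.2076  0.1048] F [ 0.1 -0.7  0.2] w 0.0850 gf 0.0
False
up t26.6 pos [ 0.5686 -0.2074  0.2836] F [ 0.5 -0.1 -0.1] w 0.0849 gf 0.0
home t28.9 pos [ 0.1446 -0.5823  0.3039] F [-0.6 -0.4  0.2] w 0.0850 gf 0.0
gold [ 0.5723 -0.2062] cost 32.0 377.0 rel slot mm (tray axes) [-1.81  1.7   0.  ]
gold [ 0.5737 -0.2082] cost 33.6 377.0 rel slot mm (tray axes) [0.17 0.22 0.  ]
gold [ 0.5759 -0.2115] cost 36.0 377.0 rel slot mm (tray axes) [ 3.36 -2.16  0.  ]
scene [(376, 126, 31, 35, 543), (340, 146, 45, 44, 1079), (293, 276, 33, 31, 643)]
top [(194, 179, 19, 32, 475), (381, 180, 38, 17, 486), (240, 188, 16, 31, 366), (260, 192, 16, 31, 381)]
gold left near the stand px 520
silver pred px [[388.0, 139.0], [202.0, 194.0]] gold [[307.0, 291.0], [403.0, 188.0]]
```

Only the expected places changed: silver is on the far arm, the old hooks are empty, and gold is centred in the slot at z 0.050. Handing in.

```bash
python3 -c "
from plant import robot
print(robot.job_done())"
```

```text
the job is handed in; nothing more can be done
None
```

The job is handed in at about 29 s of the 72 s allowed: silver hangs on the opposite arm in front of blue, gold stands seated in the tray's empty slot, and before/after images from both cameras showed no other changes.

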